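# Load the firing rack in sequence

## Robot

A 6-joint arm with a two-finger parallel gripper is mounted at the origin on the work surface. World frame = base frame: x ahead of the robot, y to its left, z up, the work surface at z = 0. Lengths are in m, angles in rad, forces in N, time in s.
With the tool pointing down it reaches from about 0.35 to 0.85 m from the base axis. Payload 8.1 kg.
Tool frame: the origin (TCP) lies midway between the tips of the shut fingers; the grasp point (between the pads) lies 19 mm behind it; z points along the fingers, y is the line along which they close (so a half turn about z gives the same grasp; the last joint's range is limited). The gripper opens to 93 mm and grips with 3 to 60 N. Pads are 15 mm wide; open, the fingers measure 128 mm over their backs; the gripper's body (75 mm by 188 mm) begins 65 mm behind the grasp point.
Start: joints at [1.215, 0.13, 1.488, -0, 1.523, -0.085], TCP at [0.16, 0.578, 0.196] pointing down, gripper open.
Joint ranges: [-2.96, 2.96], [-0.89, 2.26], [0.02, 2.5], [-1.34, 4.48], [0, 2.73], [-2.66, 2.66]. Speed limits (rad/s): [2.39, 2.39, 2.79, 3.14, 3.14, 3.14].

## Interface

Orientations are given as a rotation vector (axis times angle).
In Python, from workcell import ctrl gives the robot as it stands. Calls block until the motion is done:
- ctrl.reach(position, orientation): joint-space move of the TCP to a pose.
- ctrl.servo_line(position, ori=None, rate=0.15, max_force=None): straight line of the TCP; ori=None keeps the orientation; rate is the mean speed in m/s. With max_force (N) it stops when the force on the tool has changed by that much, and returns True; else False.
- ctrl.movej(angles): joint-space move.
- ctrl.grip(opening, newtons=None): finger opening in m; newtons is the grip in N (None keeps the last); returns when the fingers have stopped.
- ctrl.wait(seconds).
- ctrl.solve_ik(position, orientation): joint angles nearest the present ones, or None.
- ctrl.observe(): the state.
- ctrl.grab_frame(name): name is "side" or "top" or "wrist"; returns the picture (384x512x3 uint8, red, green, blue); there is no depth.
- ctrl.camera_model(name): a dict with "fx", "fy", "cx", "cy" (pixels), "k1" (the pictures are not rectified: a ray, as slopes to the right and down, at radius r is drawn at 1 + k1 r^2 times it, then the intrinsics apply), "rvec" (rotation vector, rad) and "tvec" (3), from world to camera coordinates, as OpenCV has them. Camera axes: x right, y down, z forward; pixel columns grow to the right and rows downward; lengths in m; the calibration is good to about 2 mm. A picture is of the moment at which its call begins: read the wrist's pose just before it. camera_model takes no time and is no camera call; for the wrist camera it gives the pose at the moment of the call.
A pose or a line that the arm cannot do raises ctrl.MotionError and nothing moves.
- ctrl.job_done(): hands the job in; it is judged then, once.
The state is a dict: "time": time; "joint_pos": joint angles; "joint_velocities": joint speeds; "tau": joint torques, N m; "tcp_pos": TCP position; "orientation": TCP orientation; "wrist_force": force on the tool from outside, world axes, zero at the start; "ft_torque": the same for the moment, N m; "width": finger opening in m; "finger_force": force on a finger pad.
Only numpy, scipy, OpenCV 4.12 (cv2) and the standard library are available. Lean on these libraries where they do the work, as an engineer would, in place of code of your own. Each camera call takes 0.05 s, during which the arm holds its last target. There are 200 camera calls.

## Task

Move the four enamel mugs from the wooden drying rack to the steel firing rack, mouth down as they are, each standing level on its seat with the brass stub inside its mouth. Keep their sequence counted from the red end blocks: the mug nearest the drying rack's red block goes to the seat nearest the firing rack's red block, the next to the next seat, and so on. Set each one down gently, never dropping it or tipping it over: raw enamel chips.

Things in the scene. Friction and masses are not known exactly. Their poses are not given: they have to be found in the camera images.
- mug_cream: small cream enamel mug, about 110 g, mouth down: round, 60 mm across at the rim (below), 57 mm at 52 mm up, closed flat top 51 mm across at 60 mm. Origin: centre of the rim, its underside; z up. Its handle reaches along its own +y to 47 mm from the axis, 15 to 50 mm above the rim. Starts loose on the saucer of its colour, handle within 0.3 rad of the saucer's +y
- mug_white: small white enamel mug, about 110 g, mouth down: round, 60 mm across at the rim (below), 57 mm at 52 mm up, closed flat top 51 mm across at 60 mm. Origin: centre of the rim, its underside; z up. Its handle reaches along its own +y to 47 mm from the axis, 15 to 50 mm above the rim. Starts loose on the saucer of its colour, handle within 0.3 rad of the saucer's +y
- mug_blue: small blue enamel mug, about 110 g, mouth down: round, 60 mm across at the rim (below), 57 mm at 52 mm up, closed flat top 51 mm across at 60 mm. Origin: centre of the rim, its underside; z up. Its handle reaches along its own +y to 47 mm from the axis, 15 to 50 mm above the rim. Starts loose on the saucer of its colour, handle within 0.3 rad of the saucer's +y
- mug_green: small green enamel mug, about 110 g, mouth down: round, 60 mm across at the rim (below), 57 mm at 52 mm up, closed flat top 51 mm across at 60 mm. Origin: centre of the rim, its underside; z up. Its handle reaches along its own +y to 47 mm from the axis, 15 to 50 mm above the rim. Starts loose on the saucer of its colour, handle within 0.3 rad of the saucer's +y
- saucer_cream: cream enamel saucer, a fixed flat disc 86 mm across, 5 mm thick, on the drying rack under the cream mug. Origin: centre of its underside, 18 mm above the table; its y runs along the row. The saucers stand 100 mm apart, in any colour order, on a brown plank 480 x 90 mm whose red end block (48 mm high over the table) is always at the +y end, 75 mm beyond the last saucer; the other end's is grey
- saucer_white: white enamel saucer, a fixed flat disc 86 mm across, 5 mm thick, on the drying rack under the white mug. Origin: centre of its underside, 18 mm above the table; its y runs along the row. The saucers stand 100 mm apart, in any colour order, on a brown plank 480 x 90 mm whose red end block (48 mm high over the table) is always at the +y end, 75 mm beyond the last saucer; the other end's is grey
- saucer_blue: blue enamel saucer, a fixed flat disc 86 mm across, 5 mm thick, on the drying rack under the blue mug. Origin: centre of its underside, 18 mm above the table; its y runs along the row. The saucers stand 100 mm apart, in any colour order, on a brown plank 480 x 90 mm whose red end block (48 mm high over the table) is always at the +y end, 75 mm beyond the last saucer; the other end's is grey
- saucer_green: green enamel saucer, a fixed flat disc 86 mm across, 5 mm thick, on the drying rack under the green mug. Origin: centre of its underside, 18 mm above the table; its y runs along the row. The saucers stand 100 mm apart, in any colour order, on a brown plank 480 x 90 mm whose red end block (48 mm high over the table) is always at the +y end, 75 mm beyond the last saucer; the other end's is grey
- firing_rack: fixed dark steel grate 480 mm long (y), 84 mm wide (x). Origin: centre of its underside, on the table. Round seats 80 mm across at y = 150, 50, -50, -150 mm, x = 0, tops at z = 20 mm, each with a central brass stub 24 mm across, 12 mm high, that goes inside a mug. Within 0.2 rad parallel to the drying rack; either may be the nearer to the robot
- firing_red: red end block of the firing rack, 60 x 20 x 30 mm, fixed, its top 48 mm above the table. Origin: centre of its underside. It stands at y = +225 or -225 mm in the firing rack's frame and marks the end that counts as first; a grey block stands at the other end
Things that resemble listed ones, but are neither listed nor needed, are in the scene too. Leave any orange or pink look-alike of the mug_green alone.

How it is judged:
By the outcome, as a careful person would: the job done as asked, in the order asked, and still so for the second after the job is handed in, with the robot touching nothing.
It also fails if it takes over 99 s, if anything falls off the work surface, if the arm or the gripper's body presses on something with over 40 N, if the wrist force passes 120 N, or if a joint passes its speed limit or range.

## Working session

There is one attempt and no reset: what is moved stays moved. The work goes in short steps, each a Python script; the robot and the scene stay as the last script left them, time stands still between calls to the robot, and variables do not carry over. Pictures are saved under pics/ and viewed, at most 14 in all, crops included, and the job is handed in when it is done.

```bash
mkdir -p pics; ls
python3 - <<'E'
from workcell import ctrl
import cv2,numpy as np
a=[]
for n in("top","side"):
    f=ctrl.grab_frame(n); cv2.imwrite(f"pics/{n}0.png",f[:,:,::-1]); m=ctrl.camera_model(n); print(n,m)
print(ctrl.observe()['orientation'])
E
```

```text
pics
top {'fx': 381.71672766508834, 'fy': 381.71672766508834, 'cx': 252.4517737364454, 'cy': 194.46040607679384, 'k1': -0.09487933091583918, 'rvec': array([ 2.17789481, -2.19955144,  0.08781409]), 'tvec': array([0.03103963, 0.54851154, 0.92585009])}
side {'fx': 433.850762737195, 'fy': 433.850762737195, 'cx': 251.96326473840344, 'cy': 191.24562671522403, 'k1': -0.0728950867043043, 'rvec': array([ 0.24899415, -2.68434392,  1.46448466]), 'tvec': array([0.56498453, 0.07254181, 0.88571062])}
[-4.24030577e-01 -3.11246735e+00  2.48307066e-03]
```

View pics/top0.png

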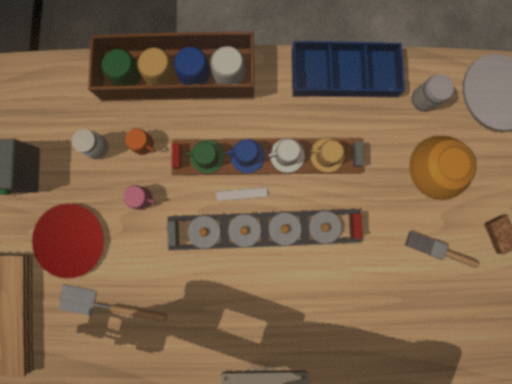

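View pics/side0.png

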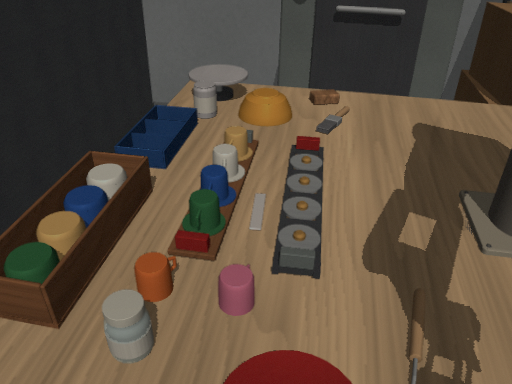

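The top view shows the brown drying rack with its red block at (177,156). The mugs from red are green (206,155), blue (247,154), white (288,153) and cream (328,153), each on its saucer. The firing rack's red block is at (357,226), which is the -y end. Its seats from red are at (325,227), (285,229), (244,231) and (204,232). The look-alikes are the four cups in the box at (120–227,65), the orange mug (138,140) and the pink mug (136,196). None of these stand on saucers, so they're excluded. I'll confirm in one enlarged crop.

```bash
cat > h.py <<'E'
import cv2,numpy as np
from scipy.spatial.transform import Rotation as R
def pix2world(m,uv,z):
    r=np.array([(uv[0]-m['cx'])/m['fx'],(uv[1]-m['cy'])/m['fy']]); d=r.copy()
    for _ in range(20): d=r/(1+m['k1']*(d@d))
    Rm=R.from_rotvec(m['rvec']).as_matrix(); c=-Rm.T@m['tvec']; v=Rm.T@np.r_[d,1]
    return (c+v*(z-c[2])/v[2])[:2]
E
python3 - <<'E'
import cv2,numpy as np
from h import *
from workcell import ctrl
m=ctrl.camera_model("top")
f=cv2.imread("pics/top0.png"); cv2.imwrite("pics/crop0.png",cv2.resize(f[130:260,160:380],None,fx=3.5,fy=3.5,interpolation=cv2.INTER_CUBIC))
for n,u,z in [("redD",(177,156),.048),("greyD",(358.5,152.5),.048),("redF",(357,226),.048),("greyF",(171.5,233),.048)]: print(n,pix2world(m,u,z).round(4))
for u in [(204,232),(244.5,231),(285.5,229.5),(325.5,227.5)]: print("stub",pix2world(m,u,.032).round(4))
for u in [(206,154),(247,154),(288,152),(329,151)]: print("mug",pix2world(m,u,.083).round(4))
E
```

```text
redD [0.6421 0.2081]
greyD [ 0.6472 -0.2348]
redF [ 0.468  -0.2256]
greyF [0.4561 0.2206]
stub [0.4576 0.1444]
stub [0.4591 0.0459]
stub [ 0.4616 -0.0538]
stub [ 0.4653 -0.1519]
mug [0.6399 0.1335]
mug [0.6389 0.0379]
mug [ 0.6429 -0.0579]
mug [ 0.6447 -0.1544]
```

View pics/crop0.png

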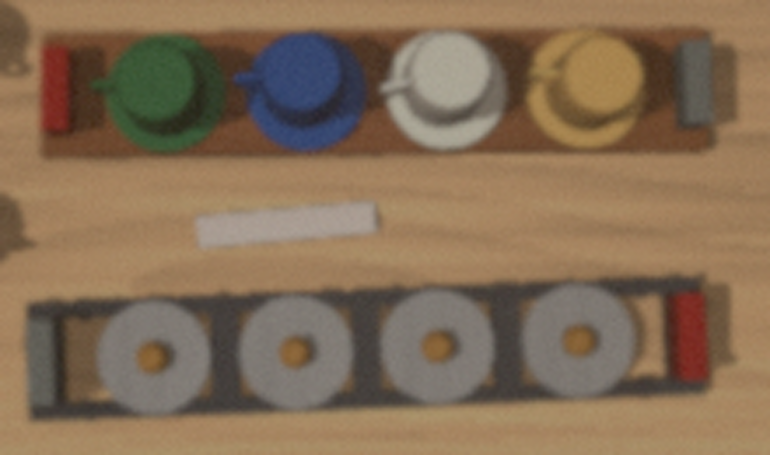

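Confirmed: the red end of the drying rack runs green, blue, white, cream, and the firing rack's red end is on the right. Mug-top centres in the crop are about (158,82), (303,76), (451,72) and (601,78). The stubs are at (152,356), (295,351), (437,346) and (579,341). Next I'll hover over the green mug and take a close look.

```bash
cat >> h.py <<'E'
def ori(yaw): # tool z down, tool y along world x turned by yaw
    c,s=np.cos(yaw),np.sin(yaw); y=np.array([c,s,0]); z=np.array([0,0,-1.]); x=np.cross(y,z)
    return R.from_matrix(np.c_[x,y,z]).as_rotvec()
def project(m,p): # world points to pixels
    d=(R.from_rotvec(m['rvec']).as_matrix()@np.asarray(p,float).T).T+m['tvec']; d=d[:,:2]/d[:,2:]
    d=d*(1+m['k1']*(d**2).sum(1,keepdims=True)); return d*[m['fx'],m['fy']]+[m['cx'],m['cy']]
def top(u,z=.083):
    from workcell import ctrl
    return pix2world(ctrl.camera_model('top'),u,z)
E
python3 - <<'E'
from h import *
from workcell import ctrl
m=ctrl.camera_model("top")
M=[pix2world(m,(160+x/3.5-.35,130+y/3.5-.35),.083) for x,y in [(158,82),(303,76),(451,72),(601,78)]]
S=[pix2world(m,(160+x/3.5-.35,130+y/3.5-.35),.032) for x,y in [(579,341),(437,346),(295,351),(152,356)]]
print(np.round(M,4),np.round(S,4))
print(ctrl.solve_ik([.5,0,.3],ori(0)),ctrl.solve_ik([.64,.14,.2],ori(0)),ctrl.solve_ik([.64,.14,.2],ori(np.pi)))
o=ori(0.01) if abs(ctrl.solve_ik([.64,.14,.2],ori(0))[5])<2 else ori(np.pi)
ctrl.reach([M[0][0],M[0][1],.22],o)
for k,p in enumerate([(M[0],.22),(S[0],.20)]):
    ctrl.reach([*p[0],p[1]],o)
    w=ctrl.camera_model("wrist"); f=ctrl.grab_frame("wrist"); cv2.imwrite(f"pics/w{k}.png",f[:,:,::-1]); np.save(f"w{k}.npy",w,allow_pickle=True)
    z=.083 if k==0 else .032
    print(project(w,[[*q,z] for q in (M if k==0 else S)]).round(0))
print(ctrl.observe()['time'],ctrl.observe()['joint_pos'])
a=np.hstack([cv2.imread(f"pics/w{k}.png") for k in (0,1)]); cv2.imwrite("pics/w01.png",cv2.resize(a,(800,300)))
E
```

```text
[[ 0.6421  0.1363]
 [ 0.6451  0.0397]
 [ 0.6471 -0.0591]
 [ 0.6424 -0.1599]] [[ 0.4663 -0.1509]
 [ 0.4641 -0.0515]
 [ 0.4617  0.0473]
 [ 0.4591  0.1467]]
[-1.02579807e-01 -1.60951526e-01  1.58833097e+00 -4.44089210e-16
  1.71421321e+00 -1.02579807e-01] [ 1.37125924e-01  2.77335053e-01  1.31325150e+00 -4.44089210e-16
  1.55100610e+00  1.37125924e-01] None
[[261. 181.]
 [262. 261.]
 [263. 330.]
 [258. 391.]]
[[ 260.  175.]
 [ 259.   87.]
 [ 257.  -13.]
 [ 255. -126.]]
4.0583 [-4.16030116e-01 -1.71866777e-01  1.77764405e+00  3.28194392e-04
  1.53531451e+00 -4.27127898e-01]
```

View pics/w01.png

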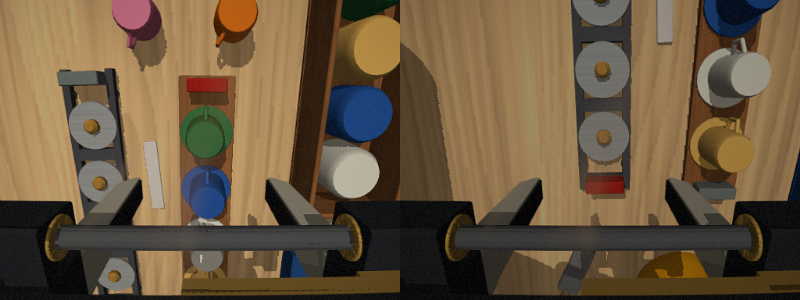

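The wrist views match the estimates for the green mug (predicted (261,181), seen about (264,175)) and the seat stub (predicted (260,175), seen (261,174)). The blue mug looks a little off, so I'll check it enlarged with the predicted circles drawn.

Run:
```python
from h import *
w=np.load("w0.npy",allow_pickle=True).item(); f=cv2.imread("pics/w0.png")
M=np.array([[.6421,.1363],[.6451,.0397],[.6471,-.0591]])
t=np.linspace(0,2*np.pi,60); f=cv2.convertScaleAbs(f,alpha=1.8)
s=3; f=cv2.resize(f[80:280,150:380],None,fx=s,fy=s,interpolation=cv2.INTER_CUBIC)
for p in M[:2]:
  for r,z,c in((.0255,.083,(0,0,255)),(.03,.023,(0,255,255))):
    q=project(w,np.c_[p[0]+r*np.cos(t),p[1]+r*np.sin(t),0*t+z]); cv2.polylines(f,[((q-[150,80])*s).astype(int)],True,c,1)
cv2.imwrite("pics/w0c.png",f)
```

```text
(no output)
```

View pics/w0c.png

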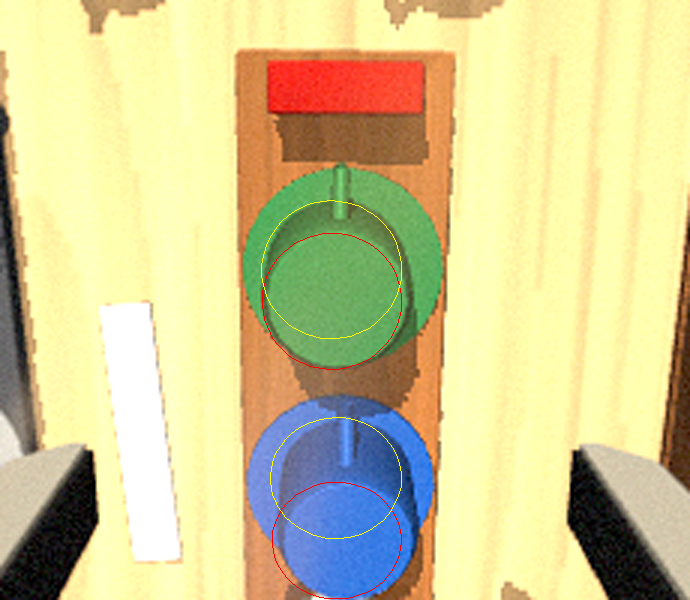

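The fit is good, with the mugs about 2 mm further in +x. Moving the green mug first.

```bash
cat >> h.py <<'E'
M=np.array([[.644,.1363],[.647,.0397],[.649,-.0591],[.6445,-.1599]])
S=np.array([[.4663,-.1509],[.4641,-.0515],[.4617,.0473],[.4591,.1467]])
O=ori(.01); H=.15
def move(i,m=None):
    from workcell import ctrl
    m=M[i] if m is None else m; s=S[i]; L=ctrl.servo_line
    ctrl.grip(.093); ctrl.reach([*m,H],O); L([*m,.06],rate=.2)
    b=L([*m,.038],rate=.1,max_force=15)
    ctrl.grip(.03,20); o=ctrl.observe(); print("grip",b,o['width'],o['finger_force'],o['tcp_pos'])
    L([*m,.06],rate=.06); L([*m,H],rate=.2); print("lift",ctrl.observe()['width'])
    L([*s,H],rate=.25); L([*s,.055],rate=.15)
    c=L([*s,.045],rate=.05,max_force=5)
    if c: print("EARLY CONTACT",ctrl.observe()); return
    ctrl.wait(.2); c=L([*s,.031],rate=.02,max_force=3)
    o=ctrl.observe(); print("down",c,o['tcp_pos'],o['wrist_force'])
    if not c: print("no contact"); return
    ctrl.wait(.2); ctrl.grip(.093); L([*s,.06],rate=.06); L([*s,H],rate=.25)
    print("t",ctrl.observe()['time'])
E
python3 - <<'E'
from h import *
from workcell import ctrl
move(0)
ctrl.reach([*M[1],H],O)
f=ctrl.grab_frame("side");g=ctrl.grab_frame("top"); w=ctrl.grab_frame("wrist")
a=np.hstack([cv2.resize(f[80:300,150:400],(400,352)),cv2.resize(w,(400,352))])
cv2.imwrite("pics/s1.png",a[:,:,::-1])
E
```

```text
grip False 0.057586859169190006 20.000260770320892 [0.64414847 0.1363265  0.03819667]
lift 0.05758227414188746
down True [ 0.46631941 -0.15093761  0.03501937] [-0.44641552  0.23554459  3.86666919]
t 13.7167
```

View pics/s1.png

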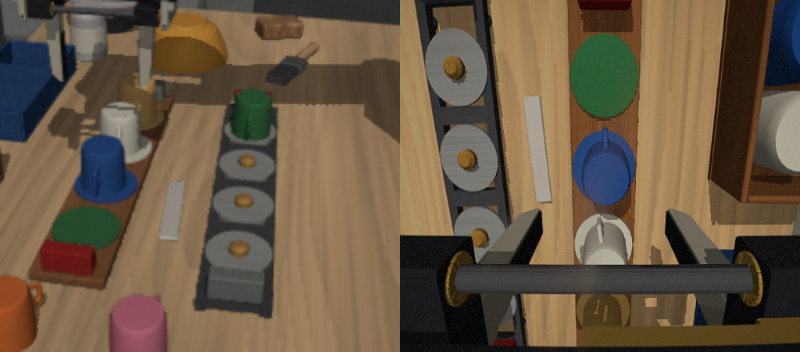

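Green is standing level on the red-end seat (side crop at (252,115)). Blue is next at wrist (603,170), still upright on its saucer. Now the other three.

Run:
```python
from h import *
from workcell import ctrl
for i in (1,2,3): move(i)
ctrl.reach([.16,.578,.196],O) if ctrl.solve_ik([.16,.578,.196],O) is not None else ctrl.servo_line([.5,.15,.3])
f=ctrl.grab_frame("side");g=ctrl.grab_frame("top")
a=np.hstack([cv2.resize(f[80:300,150:400],(400,352)),cv2.resize(g[130:260,160:380],(400,352))])
cv2.imwrite("pics/s2.png",a[:,:,::-1]); print(ctrl.observe()['time'])
```

```text
grip False 0.05751565900758412 20.000217854976654 [0.64722015 0.03970307 0.03824796]
lift 0.057299786833833806
down True [ 0.46420059 -0.05154085  0.03505736] [-0.95924637  0.49323185  4.69892214]
t 22.975
grip False 0.057277521559422104 20.00014990568161 [ 0.64910477 -0.05910546  0.0381162 ]
lift 0.057516872161547404
down True [0.46172708 0.04728357 0.03499785] [ 0.8622141  -0.54157743  3.40658184]
t 31.6167
grip False 0.057216795347026526 20.000064969062805 [ 0.64465816 -0.15997215  0.03824012]
lift 0.0575600179325019
down True [0.45914166 0.14670444 0.03506998] [-0.46357401  0.64152556  3.79614873]
t 41.1417
43.15
```

View pics/s2.png

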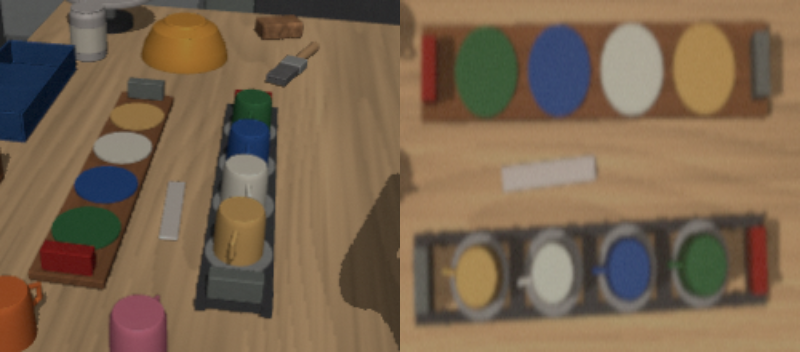

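All four mugs stand upright and centred on their seats. From the red block they run green (703,265), blue (628,268), white (552,273) and cream (477,277). The saucers are empty and the arm is clear.

```bash
python3 -c "
from workcell import ctrl
print(ctrl.job_done())"
```

```text
the job is handed in; nothing more can be done
None
```

All four mugs stand mouth down on the firing rack, in order from the red block: green, blue, white, cream; the job was handed in at about 43 s.

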